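# Register a well plate on the imaging stage and lock it with the keeper

## Task

Without lifting it, push the white six-well plate along the bed of the imaging stage until it lies flush against the far red stop and press it home there for a moment with a steady push of about 10 N (never over 25 N), then push it along that stop until it also meets the left red stop and press it home there in the same way. Then take the blue-gripped keeper blade from its rest, slide it thin edge down fully into the slot across the bed in front of the plate, roughly at the middle of the plate's near edge, so that the plate is locked in flush with both stops, and let go. Leave the wash bottle, the dish and the tube where they stand.

Things in the scene. Friction and masses are not known exactly. Their poses are not given: they have to be found in the camera images.
- stage: Fixed stage, base 200 (x) x 220 (y) mm; flat aluminium bed, top 28 mm above the desk. Origin: centre of the underside; x points away from the robot (yaw within 0.3 rad), z up. Two red stop bars, 12 mm wide and 12 mm above the bed, form a corner: far stop, face at x = 75 mm, from y = -91 to 85; left stop, face at y = 85 mm, from x = -43 to 87.
- corner (a point): The point where the two stop faces meet, at the height of the bed's top: stage (75, 85, 28) mm. Axes as the stage's.
- slot (a point): Middle of the floor of the slot, facing the middle of the plate's near edge at home: stage (-16, 21, 6) mm, axes as the stage's. The slot, 8 mm wide and 22 mm deep, runs along y over the whole bed, open at both ends, from x = -20 to -12 mm. The plate covers it until it is home; then its near edge is 1 mm beyond the slot.
- plate: Loose white six-well plate, a solid slab 86 (x) x 128 (y) x 18 mm, about 0.25 kg, too wide to grasp, lying on the bed 20 to 50 mm short of each stop, turned up to 0.25 rad from the stage. Origin: centre of its underside; z up. At home its axes are parallel to the stage's and its origin is at stage (32, 21, 28) mm. It slides freely under a few N.
- plate_corner (a point): The plate's far left lower corner, plate (43, 64, 0) mm: the corner that goes into the stage's corner.
- rest: Fixed grey rest for the keeper on the desk, 50 (x) x 90 (y) x 30 mm, with a slot 7 mm wide and 22 mm deep along its y (slot floor 8 mm above the desk). Origin: centre of its underside.
- keeper: Loose keeper, 0.12 kg, upright in the rest's slot: flat steel blade 6 (x) x 70 (y) mm, up to 50 mm high, lower edge bevelled over 5 mm to 2.4 mm thick; above it a blue grip 14 (x) x 44 (y) mm, from 48 to 82 mm above the lower edge. Origin: middle of the lower edge; z up. A half turn about z is the same. It may lean a few degrees in a slot.
- wash_bottle: Loose white wash bottle, 66 mm across, 150 mm tall, standing on the desk (origin: centre of its base). Bystander.
- dish: Loose covered glass dish, 94 mm across, 55 mm tall, green lid, standing on the desk (origin: centre of its base). Bystander.
- tube: Loose clear specimen tube with a blue cap, 36 mm across, 100 mm tall, standing on the desk (origin: centre of its base). Bystander.
There are look-alikes about, which are no part of the job. What is shaped like the plate but pink or purple is not meant. Of the things that look like the keeper, the larger one is meant.

How it is judged:
On the way, in this order (a step that is already met when the one before it is completed fails the run):
1. the plate is flush with the far stop and pressed against it from its near side with over 5 N (x of plate_corner in the frame of corner above -0.0018 m and angle between the x axis of plate and the x axis of stage, either way round below 0.018 rad and contact force between the fingers and plate above 5 N and x of the grasp point in the frame of plate below -0.04 m), for 0.1 s.
2. the plate is flush with both stops and pressed against the left one from its right side with over 5 N (x of plate_corner in the frame of corner between -0.0018 and 0.0015 m and y of plate_corner in the frame of corner between -0.0018 and 0.0015 m and angle between the x axis of plate and the x axis of stage, either way round below 0.018 rad and z of plate_corner in the frame of corner below 0.003 m and angle between plate's own z axis and vertical below 0.03 rad and contact force between the fingers and plate above 5 N and y of the grasp point in the frame of plate below -0.06 m), for 0.1 s.
At the end, for the whole second after the job is handed in: The plate lies flat, within 1.8 mm of both stops at its far left corner and turned under 0.018 rad from the stage; the keeper is in the stage slot, within 3 mm of its floor, within 30 mm of the middle of the plate's near edge, leaning under 0.12 rad; both are at rest (x of plate_corner in the frame of corner between -0.0018 and 0.0015 m and y of plate_corner in the frame of corner between -0.0018 and 0.0015 m and angle between the x axis of plate and the x axis of stage, either way round below 0.018 rad and z of plate_corner in the frame of corner below 0.003 m and angle between plate's own z axis and vertical below 0.03 rad and z of keeper in the frame of slot below 0.003 m and x of keeper in the frame of slot between -0.004 and 0.004 m and y of keeper in the frame of slot between -0.03 and 0.03 m and angle between keeper's own z axis and vertical below 0.12 rad and linear speed of each of plate, keeper below 0.01 m/s); the robot touches nothing.
It fails at once if the plate is lifted off the bed (over 8 mm) or tipped (over 0.15 rad) (z of plate in the frame of stage above 0.036 m or angle between plate's own z axis and vertical above 0.15 rad).
It fails at once if the plate is rammed: the fingers press on it with over 25 N (contact force between the fingers and plate above 25 N).
It fails at once if the wash bottle is moved over 20 mm or tipped over 0.3 rad (distance of wash_bottle from where it was at the start of the episode above 0.02 m or angle between wash_bottle's own z axis and vertical above 0.3 rad).
It fails at once if the dish is moved over 20 mm or tipped over 0.3 rad (distance of dish from where it was at the start of the episode above 0.02 m or angle between dish's own z axis and vertical above 0.3 rad).
It fails at once if the tube is moved over 20 mm or tipped over 0.3 rad (distance of tube from where it was at the start of the episode above 0.02 m or angle between tube's own z axis and vertical above 0.3 rad).
It also fails if it takes over 72 s, if anything falls off the work surface, if the arm or the gripper's body presses on something with over 40 N, if the wrist force passes 120 N, or if a joint passes its speed limit or range.

## Robot

A 6-joint arm with a two-finger parallel gripper is mounted at the origin on the work surface. World frame = base frame: x ahead of the robot, y to its left, z up, the work surface at z = 0. Lengths are in m, angles in rad, forces in N, time in s.
With the tool pointing down it reaches from about 0.425 to 0.95 m from the base axis. Payload 3.5 kg.
Tool frame: the origin (TCP) lies at the very end of the fingers, on their centre line; the grasp point (between the pads) lies 19 mm behind it (ctrl.pinch_z is the distance from the TCP to the grasp point, in m); z points along the fingers, y is the line along which they close (so a half turn about z gives the same grasp; the last joint's range is limited). The gripper opens to 85 mm and grips with 20 to 120 N. Pads are 22 mm wide; open, the fingers measure 114 mm over their backs; the gripper's body (76 mm by 85 mm) begins 54 mm behind the grasp point. The pads swing forward as they close: fully open they stand 13 mm farther back than shut.
Start: joints at [-1.377, 0.286, 1.577, -0, 1.279, -0.15], TCP at [0.228, -0.635, 0.231] pointing down, gripper open.
Joint ranges: [-2.77, 2.77], [-0.9, 2.22], [0.21, 2.48], [-1.53, 4.67], [0.24, 2.81], [-2.84, 2.84]. Speed limits (rad/s): [2.79, 2.79, 3.14, 3.14, 3.14, 3.14].

## Interface

Orientations are given as a unit quaternion [x, y, z, w].
In Python, from plant import ctrl gives the robot as it stands. The module is installed in compiled form; this text tells all that it offers.
- The arm moves only by the shell command python3 -m crank 'ROWS' [OPENING] [FORCE]. ROWS is JSON, a list of rows, each a list of 6 numbers: the shift along the tool's x, y, z in cm, then the turn, a rotation vector about the tool's x, y, z in rad. In form: [[tx, ty, tz, rx, ry, rz], ...]. A call has 1 to 10 rows; each row is the pose to reach, as a shift and turn from the pose commanded when the call began, along the tool's axes at that moment; what a row does not reach only later rows make up. A row lasts 1/10 s, in which the tool goes at most 50 mm and 8.59 degrees, less where a joint would pass 70% of its speed; a pose out of reach is approached as far as the arm can. A call with a gripper value outside its range is refused whole. OPENING is the opening, from 0 (shut) to 1 (fully open), set as the call begins (- or left out, the last holds). The fingers move at their own pace and stop on an object; FORCE is the grip in N (left out, the last holds). Time passes only in rows, so rows that repeat a pose let the fingers close. It gives the time, the measured TCP pose, the force, the opening and the grip force at its end, in the units of the state.
- ctrl.get_state(): the state, without advancing time (a new reading comes with each control period).
- ctrl.read_camera(name): name is "scene" or "top"; returns (picture, depth): 480x640x3 uint8, blue, green, red; 480x640 float32, m along the optical axis (not along the pixel's ray), 0 where there is no reading.
- ctrl.camera_info(name): a dict with "K" (3x3 intrinsics, pixels), "origin" and "orientation" of the camera in the world. Camera axes: x right, y down, z forward; pixel columns grow to the right and rows downward; lengths in m; the calibration is good to about 2 mm. A picture is of the moment at which its call begins. camera_info takes no time and is no camera call.
- ctrl.sign_off(): hands the job in; it is judged then, once.
The state is a dict: "time": time; "qpos": joint angles; "dq": joint speeds; "joint_efforts": joint torques, N m; "eef_pos": TCP position; "tcp_rot": TCP orientation; "contact_force": force on the tool from outside, world axes, zero at the start; "wrist_torque": the same for the moment, N m; "opening": opening from 0.0 (shut) to 1.0 (fully open); "finger_force": force on a finger pad.
Only numpy, scipy, OpenCV 4.12 (cv2) and the standard library are available. Lean on these libraries where they do the work, as an engineer would, in place of code of your own. Each camera call takes 0.05 s, during which the arm holds its last target. There are 200 camera calls.

## Working session

There is one attempt and no reset: what is moved stays moved. The work goes in short steps, Python scripts to look and compute and a shell command to move; the robot and the scene stay as the last step left them, time stands still between calls to the robot, and variables do not carry over. Pictures are saved under pics/ and viewed, at most 10 in all, crops included, and the job is handed in when it is done.

```bash
mkdir -p pics; python3 - <<'E'
from plant import ctrl
import cv2, numpy as np
s=ctrl.get_state(); print(s)
for n in("scene","top"):
    im,d=ctrl.read_camera(n); np.savez(f"{n}0.npz",im=im,d=d); cv2.imwrite(f"pics/{n}0.png",im)
    print(n,ctrl.camera_info(n))
E
```

```text
{'time': 0.0, 'qpos': array([-1.37705515e+00,  2.87162737e-01,  1.57816688e+00,  1.54997561e-05,
        1.27859012e+00, -1.49985844e-01]), 'dq': array([-0.00035458,  0.00055059,  0.00152654, -0.00114551, -0.0010789 ,
       -0.00069324]), 'joint_efforts': array([ 2.96744065e-04, -4.05983591e+01, -2.92620850e+01, -1.72602759e-04,
        5.74538775e-03,  1.28985343e-05]), 'eef_pos': array([ 0.22738785, -0.63485692,  0.2299546 ]), 'tcp_rot': array([ 9.85267499e-01,  1.71016378e-01, -1.80366283e-05, -1.16342868e-03]), 'contact_force': array([ 0.67535276,  0.31843926, -0.00942529]), 'wrist_torque': array([-0.03557742, -0.00499039, -0.01732764]), 'finger_force': 0.0, 'opening': 1.0022079618585538}
scene {'K': array([[462.53324279,   0.        , 327.86224285],
       [  0.        , 462.53324279, 235.58225841],
       [  0.        ,   0.        ,   1.        ]]), 'origin': array([ 1.17453691, -0.39803409,  0.79826046]), 'orientation': array([ 0.79822517,  0.44568423, -0.20261566, -0.35092598])}
top {'K': array([[488.95514948,   0.        , 313.27676638],
       [  0.        , 488.95514948, 244.96850722],
       [  0.        ,   0.        ,   1.        ]]), 'origin': array([ 0.31855413, -0.00830149,  1.06516739]), 'orientation': array([ 0.71218164, -0.69688532,  0.0516691 , -0.06692135])}
```

View pics/top0.png

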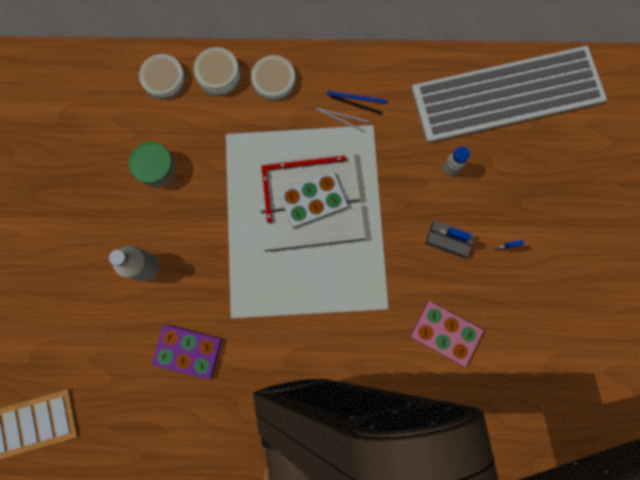

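View pics/scene0.png

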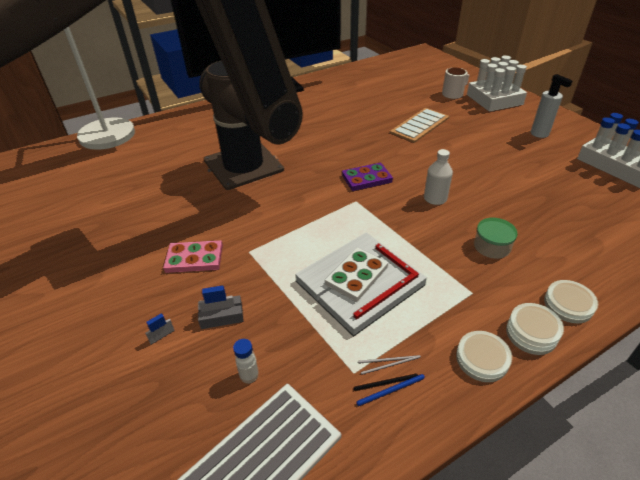

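The top view shows the stage at about (318,205), with the red stops' corner at (267,165), the white plate at (316,200), the slot ends at (265,211) and (357,202), the keeper in its rest at (452,238), and the smaller decoy at (510,245). The dish is at (152,163), the bottle at (130,262) and the tube at (457,160). The scene view agrees with this: stage at (360,282), rest and keeper at (220,305).

```bash
cat > h.py <<'E'
import numpy as np, cv2
from scipy.spatial.transform import Rotation as R
from plant import ctrl
def cast(n,px,z):
    c=ctrl.camera_info(n); px=np.atleast_2d(px).astype(float)
    d=np.c_[px,np.ones(len(px))]@np.linalg.inv(c["K"]).T@R.from_quat(c["orientation"]).as_matrix().T
    o=np.array(c["origin"]); return o+d*((z-o[2])/d[:,2])[:,None]
def cloud(n,d):
    c=ctrl.camera_info(n); v,u=np.mgrid[:480,:640]
    p=(np.c_[u.ravel(),v.ravel(),np.ones(u.size)]@np.linalg.inv(c["K"]).T)*d.ravel()[:,None]
    return (p@R.from_quat(c["orientation"]).as_matrix().T+c["origin"]).reshape(480,640,3)
def go(pos,yaw):
    "print row from the measured pose to TCP pos, tool down with tool-x at yaw (mod pi)"
    s=ctrl.get_state(); r=R.from_quat(s["tcp_rot"]); t=r.inv().apply(np.array(pos)-s["eef_pos"])*100
    best=min((r.inv()*R.from_euler("z",yaw+k*np.pi)*R.from_rotvec([np.pi,0,0]) for k in(-1,0,1)),key=lambda q:q.magnitude())
    print("row",np.r_[t,best.as_rotvec()].round(3).tolist(),"q6",s["qpos"][5].round(2))
E
python3 - <<'E'
from h import *
def blobs(m,amin):
    n,l,st,c=cv2.connectedComponentsWithStats(m.astype(np.uint8)); return [(np.argwhere(l==i)[:,::-1],c[i],st[i,4]) for i in range(1,n) if st[i,4]>=amin]
for n in("top","scene"):
    f=np.load(n+"0.npz"); im=f["im"]; hsv=cv2.cvtColor(im,cv2.COLOR_BGR2HSV); H,S,V=[hsv[...,i].astype(int) for i in range(3)]
    P=cloud(n,f["d"]); print("==",n)
    red=((H<6)|(H>174))&(S>180)&(V>90)
    for px,c,a in blobs(red,60):
        w=cast(n,px,0.04)[:,:2]; print("red",a,c.round(1),"hull",cv2.approxPolyDP(cv2.convexHull((w*1000).astype(np.float32)),8,True)[:,0].round().tolist(),"z",np.median(P[px[:,1],px[:,0],2]).round(4))
    blue=(H>100)&(H<125)&(S>150)&(V>60)
    for px,c,a in blobs(blue,25):
        z=P[px[:,1],px[:,0],2]; zt=np.percentile(z,80); w=cast(n,px,zt)[:,:2]; print("blue",a,c.round(1),"z",np.percentile(z,[10,50,90]).round(3),cv2.minAreaRect((w*1000).astype(np.float32)))
    reg=(P[...,0]>.35)&(P[...,0]<.68)&(P[...,1]>-.14)&(P[...,1]<.14)
    pl=reg&(P[...,2]>.0405)&(P[...,2]<.055)&~cv2.dilate(red.astype(np.uint8),np.ones((3,3))).astype(bool)
    for px,c,a in blobs(cv2.morphologyEx(pl.astype(np.uint8),cv2.MORPH_OPEN,np.ones((3,3))),200):
        w=cast(n,px,.046)[:,:2]; print("plate",a,c.round(1),cv2.minAreaRect((w*1000).astype(np.float32)),"mean",w.mean(0).round(4))
    st=reg&(P[...,2]>.018)&(P[...,2]<.036); px,c,a=max(blobs(st,200),key=lambda b:b[2])
    st2=reg&(P[...,2]>.018); px,c,a=max(blobs(st2,200),key=lambda b:b[2]); w=P[px[:,1],px[:,0]]; print("stage",a,cv2.minAreaRect((w[:,:2]*1000).astype(np.float32)),"bed z",np.median(P[st][:,2]).round(4))
    wells=[(c,'g' if 60<H[int(c[1]),int(c[0])] else 'o') for px,c,a in blobs(reg&(P[...,2]>.038)&(S>110)&~cv2.dilate(red.astype(np.uint8),np.ones((5,5))).astype(bool),15)]
    print("wells",[(k,cast(n,c,.046)[0,:2].round(4).tolist()) for c,k in wells])
    rr=(P[...,2]>.022)&(P[...,2]<.036)&(P[...,1]<-.2)&(P[...,1]>-.42)&(P[...,0]>.3)&(P[...,0]<.6)
    for px,c,a in blobs(rr,80): print("rest?",a,c.round(1),cv2.minAreaRect((P[px[:,1],px[:,0]][:,:2]*1000).astype(np.float32)))
E
python3 - <<'E'
import cv2
im=cv2.imread("pics/top0.png")[120:280,215:535]
cv2.imwrite("pics/crop0.png",cv2.resize(im,None,fx=2.5,fy=2.5,interpolation=cv2.INTER_CUBIC))
E
```

```text
== top
red 216 [310.2 162.1] hull [[682.0, -32.0], [676.0, 65.0], [664.0, 84.0]] z 0.0387
red 94 [269.3 168.2] hull [[671.0, 95.0], [665.0, 130.0], [645.0, 129.0]] z 0.0392
red 128 [266.9 197.3] hull [[634.0, 122.0], [560.0, 113.0]] z 0.039
blue 160 [355.6  96.8] z [0.004 0.007 0.01 ] ((844.7066040039062, -74.61982727050781), (133.2439422607422, 8.022507667541504), 82.06436157226562)
blue 180 [461.1 154.3] z [0.095 0.099 0.101] ((677.4357299804688, -284.5236511230469), (28.593828201293945, 30.56378746032715), 88.59606170654297)
blue 154 [458.8 233.7] z [0.081 0.088 0.091] ((512.4876098632812, -278.71630859375), (45.79515075683594, 14.284159660339355), 70.68417358398438)
blue 68 [514.4 243.6] z [0.054 0.061 0.064] ((499.27911376953125, -399.08203125), (8.803545951843262, 34.61178207397461), 9.382134437561035)
plate 2288 [312.6 198. ] ((593.72119140625, 19.389907836914062), (86.58708190917969, 127.66796875), 22.23404312133789) mean [0.5935 0.0197]
stage 8136 ((595.068603515625, 27.557777404785156), (195.98977661132812, 220.23387145996094), 8.017472267150879) bed z 0.0272
wells [('o', [
[... 1564 characters left out ...]
918), 82.2389144897461)
plate 1689 [356.2 272.2] ((596.7988891601562, 19.352012634277344), (88.4057846069336, 132.51319885253906), 22.529050827026367) mean [0.5983 0.0182]
stage 5690 ((593.415283203125, 27.14142608642578), (195.70091247558594, 223.54969787597656), 6.877946853637695) bed z 0.0286
wells [('o', [0.5616, 0.0508]), ('o', [0.5977, 0.0668]), ('o', [0.5759, 0.0144]), ('o', [0.6134, 0.0293]), ('o', [0.5912, -0.0228]), ('o', [0.6284, -0.0073])]
rest? 603 [220.5 311.3] ((517.3250732421875, -277.317138671875), (90.71287536621094, 54.4062385559082), 71.83975982666016)
rest? 95 [161. 328.] ((504.2762145996094, -398.3376770019531), (3.8289058208465576, 44.221435546875), 11.976140975952148)
```

View pics/crop0.png

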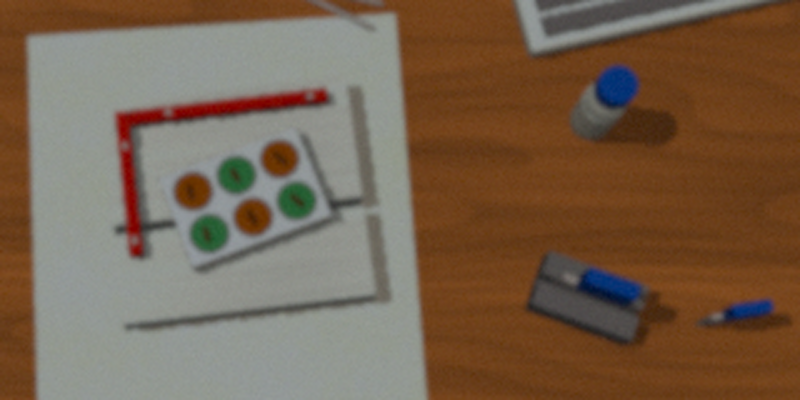

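The crop shows the plate turned CCW from the stage. The keeper grip is at crop (612,285) on its rest, and the decoy is separate at (737,312). The plate centre is about (0.594, 0.021) with yaw 0.387, and the stage origin is about (0.595, 0.0275) with yaw 0.137.

```bash
cat >> h.py <<'E'
SO=np.array([.595,.0275]); SY=.137
def W(x,y,z):
    "stage mm -> world m (z above desk, mm)"
    c,s=np.cos(SY),np.sin(SY); return [SO[0]+(c*x-s*y)/1000,SO[1]+(s*x+c*y)/1000,z/1000]
E
python3 -c "
from h import *
go(W(-75,-4,150),SY)"
```

```text
row [49.51, -51.107, 8.13, -0.002, -0.0, 0.207] q6 -0.15
```

```bash
R='[49.5,-51.1,8.1,0,0,0.207]'; python3 -m crank '[[49.5,-51.1,0,0,0,0.207],[49.5,-51.1,0,0,0,0.207],[49.5,-51.1,0,0,0,0.207],[49.5,-51.1,0,0,0,0.207],[49.5,-51.1,0,0,0,0.207],[49.5,-51.1,0,0,0,0.207],[49.5,-51.1,0,0,0,0.207],[49.5,-51.1,0,0,0,0.207],[49.5,-51.1,0,0,0,0.207],[49.5,-51.1,0,0,0,0.207]]' 0 60
python3 -c "
from h import *
go(W(-75,-4,150),SY)"
```

```text
time: 1.1
eef_pos: [0.4342, -0.178, 0.2311]
tcp_rot: [0.998, 0.068, 0.0, -0.0]
contact_force: [1.1, 0.3, 0.1]
opening: -0.001
finger_force: 0.0
row [11.227, -17.768, 8.108, -0.0, -0.0, -0.001] q6 0.83
```

```bash
python3 -m crank '[[11.2,-17.8,8.1,0,0,0],[11.2,-17.8,8.1,0,0,0],[11.2,-17.8,8.1,0,0,0],[11.2,-17.8,8.1,0,0,0],[11.2,-17.8,8.1,0,0,0],[11.2,-17.8,8.1,0,0,0],[11.2,-17.8,8.1,0,0,0],[11.2,-17.8,8.1,0,0,0]]'
python3 -c "
from h import *
go(W(-78,-4,34),SY)"
```

```text
time: 1.9
eef_pos: [0.5207, 0.0106, 0.1508]
tcp_rot: [0.998, 0.068, 0.0, 0.0]
contact_force: [0.1, -0.8, 0.5]
opening: 0.001
finger_force: 0.0
row [-0.218, -0.268, 11.681, 0.001, -0.001, -0.001] q6 1.26
```

```bash
python3 -m crank '[[-0.2,-0.3,3,0,0,0],[-0.2,-0.3,6,0,0,0],[-0.2,-0.3,9,0,0,0],[-0.2,-0.3,11,0,0,0],[-0.2,-0.3,11.6,0,0,0],[-0.2,-0.3,11.6,0,0,0],[-0.2,-0.3,11.6,0,0,0]]'
python3 -c "
from h import *
go(W(-26,-4,34),SY)"
```

```text
time: 2.6
eef_pos: [0.5195, 0.0135, 0.0358]
tcp_rot: [0.998, 0.068, 0.001, 0.0]
contact_force: [-1.0, 0.4, 0.8]
opening: -0.002
finger_force: 0.0
row [5.075, 0.034, 0.197, 0.001, -0.003, -0.001] q6 1.27
```

```bash
python3 -m crank '[[0.4,0,0,0,0,0],[0.8,0,0.1,0,0,0],[1.2,0,0.1,0,0,0],[1.5,0,0.1,0,0,0],[1.8,0,0.1,0,0,0],[2.1,0,0.1,0,0,0],[2.4,0,0.1,0,0,0],[2.7,0,0.1,0,0,0],[3.0,0,0.1,0,0,0],[3.3,0,0.1,0,0,0]]'
python3 -m crank '[[0.2,0,0,0,0,0],[0.4,0,0,0,0,0],[0.6,0,0,0,0,0],[0.8,0,0,0,0,0],[0.9,0,0,0,0,0],[1.0,0,0,0,0,0],[1.1,0,0,0,0,0],[1.2,0,0,0,0,0],[1.2,0,0,0,0,0]]'
python3 - <<'E'
from h import *
go(W(-22,-4,34),SY)
im,d=ctrl.read_camera("top"); cv2.imwrite("pics/t1.png",cv2.resize(im[130:260,220:400],None,fx=4,fy=4,interpolation=cv2.INTER_CUBIC))
E
```

```text
time: 3.6
eef_pos: [0.5512, 0.0188, 0.0331]
tcp_rot: [0.998, 0.068, -0.0, -0.0]
contact_force: [-1.7, -0.0, 0.8]
opening: -0.001
finger_force: 0.7
time: 4.5
eef_pos: [0.5628, 0.0204, 0.0333]
tcp_rot: [0.998, 0.068, -0.0, -0.0]
contact_force: [-1.5, 0.4, -0.5]
opening: 0.0
finger_force: 0.7
row [1.09, 0.139, -0.075, -0.0, 0.0, -0.0] q6 1.29
```

View pics/t1.png

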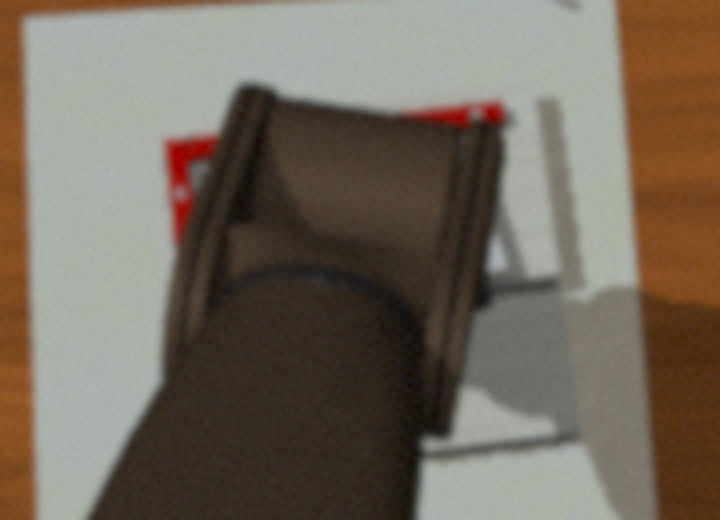

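The arm hides the plate in this picture, with only its right end visible near (510,240). I'll go by force and advance in small steps.

```bash
python3 -m crank '[[0.1,0,0,0,0,0],[0.2,0,0,0,0,0],[0.3,0,0,0,0,0],[0.4,0,0,0,0,0],[0.5,0,0,0,0,0],[0.6,0,0,0,0,0],[0.6,0,0,0,0,0],[0.6,0,0,0,0,0]]'
python3 -m crank '[[0.1,0,0,0,0,0],[0.2,0,0,0,0,0],[0.2,0,0,0,0,0]]'
python3 -m crank '[[0.05,0,0,0,0,0],[0.1,0,0,0,0,0],[0.1,0,0,0,0,0]]'
```

```text
time: 5.35
eef_pos: [0.564, 0.0214, 0.033]
tcp_rot: [0.998, 0.069, -0.007, -0.001]
contact_force: [-15.9, -2.2, 10.9]
opening: 0.005
finger_force: 7.5
time: 5.65
eef_pos: [0.5643, 0.0217, 0.033]
tcp_rot: [0.998, 0.069, -0.01, -0.001]
contact_force: [-20.1, -1.9, 15.6]
opening: 0.003
finger_force: 9.9
time: 5.95
eef_pos: [0.5644, 0.0218, 0.033]
tcp_rot: [0.998, 0.07, -0.011, -0.001]
contact_force: [-23.8, -2.7, 18.0]
opening: -0.002
finger_force: 11.3
```

```bash
python3 -m crank '[[-0.3,0,0,0,0,0],[-0.6,0,0,0,0,0],[-0.6,0,0,0,0,0],[-0.6,0,0,0,0,0]]'
python3 - <<'E'
from h import *
s=ctrl.get_state(); print(s["eef_pos"],s["contact_force"],s["finger_force"])
im,d=ctrl.read_camera("scene"); cv2.imwrite("pics/s1.png",cv2.resize(im[200:350,270:450],None,fx=4,fy=4,interpolation=cv2.INTER_CUBIC))
E
```

```text
time: 6.35
eef_pos: [0.5643, 0.0212, 0.033]
tcp_rot: [0.998, 0.068, -0.002, -0.001]
contact_force: [-5.7, 1.5, 3.1]
opening: 0.001
finger_force: 3.0
[0.56430218 0.02115225 0.03300951] [-5.67807319  1.47021797  3.05218875] 3.0388453183695674
```

View pics/s1.png

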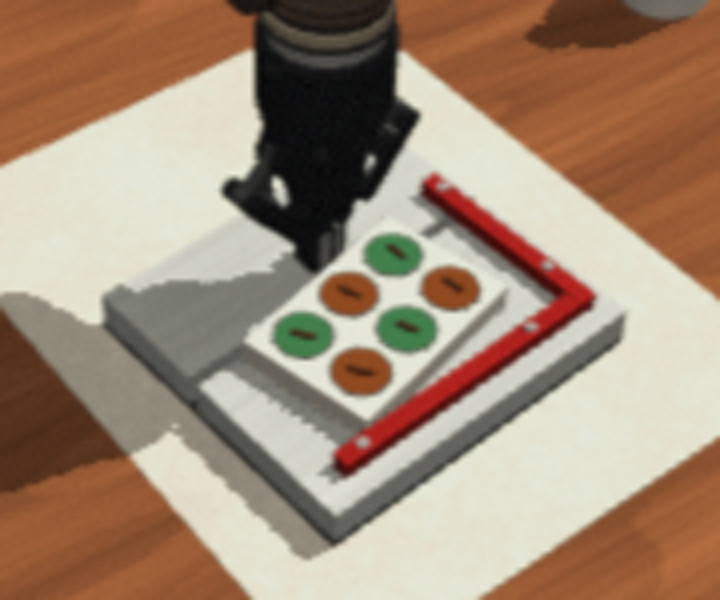

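The plate's far right corner touches the stop at (370,415), but the plate is still turned about 0.13 rad and has jammed by friction against the finger at (325,265). I'll back off and push nearer its left end, letting the finger follow to the left.

```bash
python3 -m crank '[[-0.5,0,0,0,0,0],[-1,0,-0.1,0,0,0],[-1.3,0,-0.1,0,0,0],[-1.3,-1,-0.1,0,0,0],[-1.3,-2,-0.1,0,0,0],[-1.3,-3.0,-0.1,0,0,0],[-1.3,-3.3,-0.1,0,0,0],[-1.3,-3.3,-0.1,0,0,0],[-1.3,-3.3,-0.1,0,0,0]]'
python3 -m crank '[[0.2,0,0,0,0,0],[0.4,0,0,0,0,0],[0.6,0,0,0,0,0],[0.8,-0.1,0,0,0,0],[0.9,-0.2,0,0,0,0],[1.0,-0.3,0,0,0,0],[1.0,-0.3,0,0,0,0]]'
```

```text
time: 7.3
eef_pos: [0.5486, 0.0519, 0.0343]
tcp_rot: [0.998, 0.069, 0.0, 0.0]
contact_force: [0.1, -0.2, 0.7]
opening: -0.002
finger_force: 0.0
time: 8.0
eef_pos: [0.5582, 0.0561, 0.0343]
tcp_rot: [0.998, 0.068, 0.0, 0.0]
contact_force: [-0.6, -0.7, -0.5]
opening: -0.003
finger_force: 0.1
```

```bash
python3 -m crank '[[0.1,-0.1,0,0,0,0],[0.2,-0.2,0,0,0,0],[0.3,-0.3,-0.02,0,0,0],[0.4,-0.4,-0.03,0,0,0],[0.4,-0.4,-0.03,0,0,0]]'
python3 -m crank '[[0.1,-0.1,0,0,0,0],[0.2,-0.2,0,0,0,0],[0.3,-0.3,-0.02,0,0,0],[0.3,-0.3,-0.03,0,0,0]]'
```

```text
time: 8.5
eef_pos: [0.5615, 0.0607, 0.0346]
tcp_rot: [0.998, 0.068, 0.0, -0.0]
contact_force: [-1.1, 0.5, -0.2]
opening: 0.004
finger_force: 0.1
time: 8.9
eef_pos: [0.5641, 0.0641, 0.035]
tcp_rot: [0.998, 0.068, 0.0, -0.0]
contact_force: [0.3, 0.8, -0.3]
opening: 0.002
finger_force: 0.1
```

```bash
python3 -m crank '[[0.05,0,0,0,0,0],[0.1,0,0,0,0,0],[0.15,0,0,0,0,0],[0.2,0,0,0,0,0],[0.25,0,0,0,0,0],[0.25,0,0,0,0,0]]'
python3 -m crank '[[0.05,0,0,0,0,0],[0.1,0,0,0,0,0],[0.15,0,0,0,0,0],[0.15,0,0,0,0,0]]'
```

```text
time: 9.5
eef_pos: [0.5665, 0.0643, 0.0348]
tcp_rot: [0.998, 0.068, 0.0, -0.0]
contact_force: [-0.8, 0.9, -0.2]
opening: -0.002
finger_force: 0.6
time: 9.9
eef_pos: [0.5681, 0.0644, 0.0349]
tcp_rot: [0.998, 0.068, 0.0, 0.0]
contact_force: [-0.3, -0.1, 0.3]
opening: 0.001
finger_force: 0.4
```

```bash
python3 -m crank '[[0.05,0,0,0,0,0],[0.1,0,0,0,0,0],[0.1,0,0,0,0,0]]'
python3 -m crank '[[0.05,0,0,0,0,0],[0.1,0,0,0,0,0],[0.1,0,0,0,0,0]]'
python3 - <<'E'
from h import *
im,d=ctrl.read_camera("scene"); cv2.imwrite("pics/s2.png",cv2.resize(im[200:350,270:450],None,fx=4,fy=4,interpolation=cv2.INTER_CUBIC))
E
```

```text
time: 10.2
eef_pos: [0.5691, 0.0645, 0.0349]
tcp_rot: [0.998, 0.068, 0.0, 0.0]
contact_force: [-0.6, 0.4, -0.7]
opening: 0.0
finger_force: 0.3
time: 10.5
eef_pos: [0.5698, 0.0647, 0.0349]
tcp_rot: [0.998, 0.068, -0.0, 0.0]
contact_force: [-1.6, -0.2, -0.1]
opening: -0.001
finger_force: 0.7
```

View pics/s2.png

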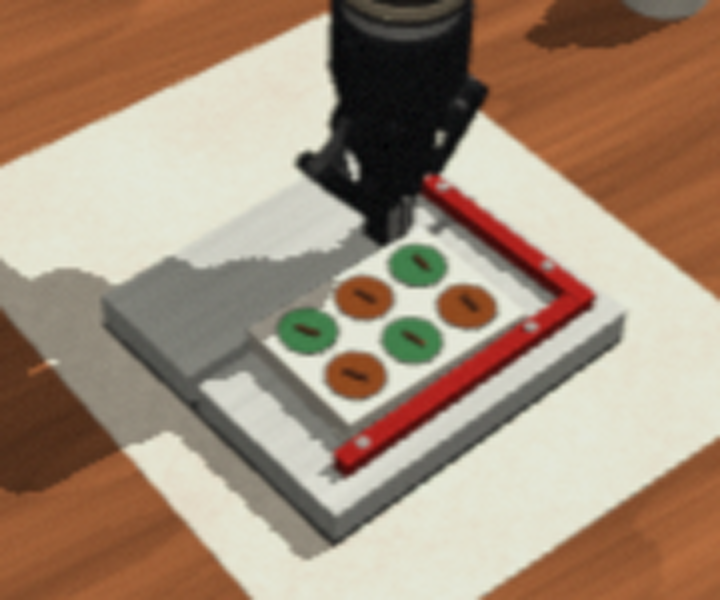

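The plate is now nearly flush with the far stop. I'll press on in small steps.

```bash
python3 -m crank '[[0.05,0,0,0,0,0],[0.1,0,0,0,0,0],[0.1,0,0,0,0,0]]'
python3 -m crank '[[0.05,0,0,0,0,0],[0.1,0,0,0,0,0],[0.1,0,0,0,0,0]]'
```

```text
time: 10.85
eef_pos: [0.5699, 0.0648, 0.0349]
tcp_rot: [0.998, 0.068, -0.001, 0.0]
contact_force: [-5.1, -1.2, 3.0]
opening: -0.003
finger_force: 2.6
time: 11.15
eef_pos: [0.57, 0.0647, 0.0348]
tcp_rot: [0.998, 0.069, -0.003, 0.0]
contact_force: [-7.8, -1.5, 5.8]
opening: 0.001
finger_force: 4.0
```

```bash
python3 -m crank '[[0.05,0,0,0,0,0],[0.1,0,-0.03,0,0,0],[0.1,0,-0.03,0,0,0],[0.1,0,-0.03,0,0,0]]'
python3 - <<'E'
from h import *
print(ctrl.get_state()["joint_efforts"].round(2))
for n in("scene","top"):
    im,d=ctrl.read_camera(n); hsv=cv2.cvtColor(im,cv2.COLOR_BGR2HSV).astype(int); H,S,V=hsv[...,0],hsv[...,1],hsv[...,2]
    P=cloud(n,d)
    red=((H<6)|(H>174))&(S>180)&(V>90); reg=(P[...,0]>.5)&(P[...,0]<.7)&(P[...,1]>-.1)&(P[...,1]<.14)&(P[...,2]>.038)&(P[...,2]<.055)
    m=reg&(S>110)&~cv2.dilate(red.astype(np.uint8),np.ones((5,5))).astype(bool)
    N,l,st,c=cv2.connectedComponentsWithStats(m.astype(np.uint8))
    w=np.array([cast(n,c[i],.046)[0,:2] for i in range(1,N) if st[i,4]>15]); print(n,w.round(4).tolist())
    if len(w)==6: print(cv2.minAreaRect((w*1000).astype(np.float32)))
    r=np.argwhere(red&(P[...,0]>.5)&(P[...,0]<.75)&(P[...,1]>-.1)&(P[...,1]<.2))[:,::-1]; w=cast(n,r,.04)[:,:2]*1000
    print("red",cv2.approxPolyDP(cv2.convexHull(w.astype(np.float32)),4,True)[:,0].round(1).tolist())
E
```

```text
time: 11.55
eef_pos: [0.57, 0.0648, 0.0348]
tcp_rot: [0.998, 0.069, -0.004, 0.0]
contact_force: [-9.0, -1.8, 6.6]
opening: 0.003
finger_force: 5.0
[  0.53 -33.77 -26.39   0.46  -2.24  -0.04]
scene [[0.6047, 0.0615], [0.6085, 0.0224], [0.6444, 0.0668], [0.6128, -0.0174], [0.6491, 0.0263], [0.6526, -0.0128]]
((628.73681640625, 24.68571662902832), (40.753814697265625, 80.3305892944336), 6.165119171142578)
red [[695.9000244140625, -48.20000076293945], [670.5, 132.6999969482422], [545.2999877929688, 116.5], [687.4000244140625, -47.400001525878906]]
top [[0.6521, -0.0148], [0.6117, -0.0192]]
red [[688.9000244140625, -46.79999923706055], [683.4000244140625, 7.900000095367432], [678.7999877929688, 10.0], [682.0, -44.70000076293945]]
```

Both red edges give a stage yaw of about 0.137, while the plate is at about 0.104: it has turned slightly too far. I'll press again right of the middle.

```bash
python3 -m crank '[[-0.6,0,0,0,0,0],[-1.2,0,0,0,0,0],[-1.2,1.5,0,0,0,0],[-1.2,3,0,0,0,0],[-1.2,4.5,0,0,0,0],[-1.2,6,0,0,0,0],[-1.2,6,0,0,0,0],[-0.9,6,0,0,0,0],[-0.7,6,0,0,0,0],[-0.7,6,0,0,0,0]]'
python3 -m crank '[[0.05,0,0,0,0,0],[0.1,0,0,0,0,0],[0.15,0,0,0,0,0],[0.2,0,0,0,0,0],[0.25,0,0,0,0,0],[0.3,0,0,0,0,0],[0.3,0,0,0,0,0]]'
```

```text
time: 12.65
eef_pos: [0.5744, 0.0052, 0.0352]
tcp_rot: [0.998, 0.069, 0.0, -0.0]
contact_force: [-0.3, -0.3, -0.8]
opening: -0.001
finger_force: 0.0
time: 13.35
eef_pos: [0.5764, 0.0052, 0.0352]
tcp_rot: [0.998, 0.068, -0.001, -0.0]
contact_force: [-3.1, 0.3, 2.6]
opening: 0.0
finger_force: 1.7
```

```bash
python3 -m crank '[[0.05,0,0,0,0,0],[0.1,0,0,0,0,0],[0.15,0,0,0,0,0],[0.15,0,0,0,0,0]]'
python3 -m crank '[[0.05,0,0,0,0,0],[0.1,0,0,0,0,0],[0.1,0,0,0,0,0]]'
```

```text
time: 13.75
eef_pos: [0.5771, 0.0049, 0.0352]
tcp_rot: [0.998, 0.069, -0.002, 0.0]
contact_force: [-6.1, -2.0, 6.2]
opening: -0.003
finger_force: 3.5
time: 14.05
eef_pos: [0.5775, 0.0048, 0.0351]
tcp_rot: [0.998, 0.069, -0.003, 0.0]
contact_force: [-8.8, -2.9, 6.4]
opening: 0.003
finger_force: 4.5
```

```bash
python3 -m crank '[[0.05,0,0,0,0,0],[0.1,0,0,0,0,0],[0.1,0,0,0,0,0],[0.1,0,0,0,0,0]]'
cat >> h.py <<'E'
def look(n="scene"):
    im,d=ctrl.read_camera(n); hsv=cv2.cvtColor(im,cv2.COLOR_BGR2HSV).astype(int); H,S,V=hsv[...,0],hsv[...,1],hsv[...,2]
    P=cloud(n,d)
    red=((H<6)|(H>174))&(S>180)&(V>90); reg=(P[...,0]>.5)&(P[...,0]<.7)&(P[...,1]>-.1)&(P[...,1]<.14)&(P[...,2]>.038)&(P[...,2]<.055)
    m=reg&(S>110)&~cv2.dilate(red.astype(np.uint8),np.ones((5,5))).astype(bool)
    N,l,st,c=cv2.connectedComponentsWithStats(m.astype(np.uint8))
    w=np.array([cast(n,c[i],.046)[0,:2] for i in range(1,N) if st[i,4]>15])
    if len(w)!=6: print(n,w.round(4)); return
    ctr=w.mean(0); w=w-ctr
    best=max(np.linspace(-.2,.5,1401),key=lambda a:0 if 0 else -np.var(np.abs(w@[np.cos(a),np.sin(a)])))
    q=ctr-SO; cs,sn=np.cos(SY),np.sin(SY)
    print(n,"plate ctr",ctr.round(4),"yaw",round(best,3),"stage mm",(np.array([cs*q[0]+sn*q[1],-sn*q[0]+cs*q[1]])*1000).round(1),"home 32,21")
E
python3 -c "
from h import *
look()"
```

```text
time: 14.45
eef_pos: [0.5778, 0.0047, 0.0351]
tcp_rot: [0.998, 0.069, -0.004, 0.001]
contact_force: [-11.2, -3.1, 8.4]
opening: 0.0
finger_force: 5.6
scene plate ctr [0.6297 0.0244] yaw 0.126 stage mm [34.  -7.8] home 32,21
```

```bash
python3 -m crank '[[0.05,0,0,0,0,0],[0.1,0,0,0,0,0],[0.1,0,0,0,0,0],[0.1,0,0,0,0,0]]'
python3 -c "
from h import *
look()"
```

```text
time: 14.9
eef_pos: [0.5781, 0.0046, 0.0351]
tcp_rot: [0.998, 0.069, -0.005, 0.001]
contact_force: [-12.9, -4.9, 10.0]
opening: 0.002
finger_force: 6.6
scene plate ctr [0.6301 0.0246] yaw 0.127 stage mm [34.3 -7.7] home 32,21
```

```bash
python3 - <<'E'
from h import *
for n,f in(("scene",None),("top","top0.npz"),("scene","scene0.npz")):
    im=np.load(f)["im"] if f else ctrl.read_camera(n)[0]
    hsv=cv2.cvtColor(im,cv2.COLOR_BGR2HSV).astype(int); H,S,V=hsv[...,0],hsv[...,1],hsv[...,2]
    red=((H<8)|(H>172))&(S>150)&(V>70); px=np.argwhere(red)[:,::-1]; w=cast(n,px,.04)[:,:2]*1000
    q=(w-SO*1000); c,s=np.cos(SY),np.sin(SY); q=np.c_[c*q[:,0]+s*q[:,1],-s*q[:,0]+c*q[:,1]]
    far=q[(abs(q[:,0]-81)<15)&(q[:,1]<75)&(q[:,1]>-75)]; lf=q[(abs(q[:,1]-91)<15)&(q[:,0]<65)&(q[:,0]>-35)]
    for k,a,i in(("far",far,0),("left",lf,1)):
        # per-column centre, then straight line
        b=np.round(a[:,1-i]/3); m=np.array([[a[b==u][:,1-i].mean(),(a[b==u][:,i].min()+a[b==u][:,i].max())/2,a[b==u][:,i].min(),a[b==u][:,i].max()] for u in np.unique(b)])
        p=[np.polyfit(m[:,0],m[:,j],1) for j in(1,2,3)]; print(n,k,"slopes",[round(x[0],4) for x in p],"mid/min/max",[round(x[1],1) for x in p])
E
```

```text
scene far slopes [np.float64(-0.0026), np.float64(0.0009), np.float64(-0.006)] mid/min/max [np.float64(86.6), np.float64(80.4), np.float64(92.8)]
scene left slopes [np.float64(0.0031), np.float64(-0.013), np.float64(0.0193)] mid/min/max [np.float64(89.7), np.float64(85.0), np.float64(94.4)]
top far slopes [np.float64(-0.0033), np.float64(0.0), np.float64(-0.0067)] mid/min/max [np.float64(80.2), np.float64(76.3), np.float64(84.1)]
top left slopes [np.float64(-0.0091), np.float64(0.0085), np.float64(-0.0268)] mid/min/max [np.float64(90.4), np.float64(86.6), np.float64(94.2)]
scene far slopes [np.float64(-0.0057), np.float64(-0.0054), np.float64(-0.006)] mid/min/max [np.float64(87.2), np.float64(81.6), np.float64(92.8)]
scene left slopes [np.float64(0.0089), np.float64(-0.0016), np.float64(0.0193)] mid/min/max [np.float64(90.4), np.float64(86.4), np.float64(94.4)]
```

```bash
python3 -m crank '[[-0.6,0,0,0,0,0],[-1.2,0,0,0,0,0],[-1.2,1.5,0,0,0,0],[-1.2,2.5,0,0,0,0],[-1.2,2.5,0,0,0,0],[-1.0,2.5,0,0,0,0],[-0.8,2.5,0,0,0,0],[-0.6,2.5,0,0,0,0],[-0.4,2.5,0,0,0,0],[-0.4,2.5,0,0,0,0]]'
python3 -m crank '[[0.05,0,0,0,0,0],[0.1,0,0,0,0,0],[0.15,0,0,0,0,0],[0.2,0,0,0,0,0],[0.2,0,0,0,0,0],[0.2,0,0,0,0,0]]'
python3 -c "
from h import *
look()"
```

```text
time: 16.0
eef_pos: [0.5813, -0.0193, 0.0352]
tcp_rot: [0.998, 0.069, 0.0, 0.0]
contact_force: [-1.2, 0.1, -0.7]
opening: -0.0
finger_force: 0.0
time: 16.6
eef_pos: [0.5823, -0.0194, 0.0351]
tcp_rot: [0.998, 0.068, -0.001, -0.0]
contact_force: [-4.1, -1.2, 3.1]
opening: -0.001
finger_force: 2.5
scene plate ctr [0.6305 0.0248] yaw 0.134 stage mm [34.8 -7.5] home 32,21
```

```bash
python3 -m crank '[[0.05,0,0,0,0,0],[0.1,0,0,0,0,0],[0.15,0,0,0,0,0],[0.2,0,0,0,0,0],[0.2,0,0,0,0,0]]'
python3 -c "
from h import *
look()"
python3 -m crank '[[0.05,0,0,0,0,0],[0.1,0,0,0,0,0],[0.1,0,0,0,0,0],[0.1,0,0,0,0,0]]'
python3 -c "
from h import *
look()"
```

```text
time: 17.15
eef_pos: [0.5823, -0.0194, 0.0351]
tcp_rot: [0.998, 0.069, -0.004, -0.0]
contact_force: [-11.8, -1.7, 7.9]
opening: 0.002
finger_force: 5.7
scene plate ctr [0.6305 0.0249] yaw 0.134 stage mm [34.8 -7.5] home 32,21
time: 17.6
eef_pos: [0.5823, -0.0194, 0.0351]
tcp_rot: [0.998, 0.069, -0.005, -0.0]
contact_force: [-13.9, -3.7, 10.3]
opening: -0.001
finger_force: 7.2
scene plate ctr [0.6305 0.0248] yaw 0.138 stage mm [34.8 -7.5] home 32,21
```

The plate is flush with the far stop: force rises without motion and the yaw is 0.136. The finger contact shows the stage is about 2.8 mm farther in x than estimated. I'll update that and go round to the right side.

```bash
sed -i 's/^SO=.*/SO=np.array([.5978,.0279]); SY=.138/' h.py
python3 -m crank '[[-0.6,0,0,0,0,0],[-1.5,0,0,0,0,0],[-1.5,0,-3,0,0,0],[-1.5,0,-6,0,0,0],[-1.5,0,-8,0,0,0],[-1.5,0,-8,0,0,0],[-1.5,0,-8,0,0,0]]'
python3 -c "
from h import *
look();look('top')
go(W(30,-108,110),SY+np.pi/2)"
```

```text
time: 18.35
eef_pos: [0.5712, -0.0208, 0.1151]
tcp_rot: [0.998, 0.068, 0.001, 0.0]
contact_force: [0.1, 0.1, -0.5]
opening: 0.001
finger_force: 0.0
scene plate ctr [0.6306 0.0248] yaw 0.139 stage mm [32.1 -7.6] home 32,21
top []
row [6.428, 6.371, 0.315, 0.001, 0.003, 1.57] q6 1.22
```

```bash
python3 -m crank '[[2,2,0,0,0,-0.15],[4,4,0,0,0,-0.3],[6.4,6.4,0.3,0,0,-0.45],[6.4,6.4,0.3,0,0,-0.6],[6.4,6.4,0.3,0,0,-0.75],[6.4,6.4,0.3,0,0,-0.9],[6.4,6.4,0.3,0,0,-1.05],[6.4,6.4,0.3,0,0,-1.2],[6.4,6.4,0.3,0,0,-1.35],[6.4,6.4,0.3,0,0,-1.5]]'
python3 -m crank '[[0,0,0,0,0,-0.071],[0,0,0,0,0,-0.071],[0,0,0,0,0,-0.071]]'
python3 -c "
from h import *
go(W(30,-104,35),SY+np.pi/2)"
```

```text
time: 19.45
eef_pos: [0.6421, -0.0753, 0.1097]
tcp_rot: [0.681, 0.732, -0.001, -0.002]
contact_force: [-0.2, -0.3, 0.3]
opening: 0.001
finger_force: 0.0
time: 19.75
eef_pos: [0.6425, -0.0754, 0.1106]
tcp_rot: [0.658, 0.753, -0.0, -0.001]
contact_force: [0.1, -0.1, -0.8]
opening: -0.0
finger_force: 0.0
row [0.437, 0.009, 7.562, -0.002, -0.001, -0.003] q6 -0.41
```

```bash
python3 -m crank '[[0.2,0,3,0,0,0],[0.4,0,5,0,0,0],[0.4,0,7,0,0,0],[0.4,0,7.5,0,0,0],[0.4,0,7.5,0,0,0],[0.4,0,7.5,0,0,0]]'
python3 -m crank '[[0.5,0,0,0,0,0],[1,0,0,0,0,0],[1.5,0,0,0,0,0],[1.8,0,0,0,0,0],[2.0,0,0,0,0,0],[2.2,0,0,0,0,0],[2.4,0,0,0,0,0],[2.6,0,0,0,0,0],[2.8,0,0,0,0,0],[3.0,0,0,0,0,0]]'
python3 -c "
from h import *
look()
go(W(30,-54,35),SY+np.pi/2)"
```

```text
time: 20.35
eef_pos: [0.6434, -0.0718, 0.0381]
tcp_rot: [0.657, 0.754, 0.0, 0.001]
contact_force: [0.3, 0.1, 0.2]
opening: -0.004
finger_force: 0.0
time: 21.35
eef_pos: [0.6387, -0.0422, 0.0374]
tcp_rot: [0.657, 0.754, -0.0, 0.0]
contact_force: [-0.7, -2.7, 1.2]
opening: 0.001
finger_force: 1.3
scene [[ 0.6035  0.0694]
 [ 0.6108  0.0342]
 [ 0.6433  0.0763]
 [ 0.649   0.0361]
 [ 0.6565 -0.003 ]]
row [2.069, -0.085, 0.238, 0.0, 0.0, -0.001] q6 -0.36
```

```bash
python3 -m crank '[[0.2,0,0,0,0,0],[0.4,0,0,0,0,0],[0.6,0,0,0,0,0],[0.8,0,0,0,0,0],[1.0,0,0,0,0,0],[1.2,0,0,0,0,0],[1.4,0,0,0,0,0],[1.5,0,0,0,0,0],[1.5,0,0,0,0,0]]'
python3 -m crank '[[0.05,0,0,0,0,0],[0.1,0,0,0,0,0],[0.15,0,0,0,0,0],[0.2,0,0,0,0,0],[0.25,0,0,0,0,0],[0.25,0,0,0,0,0]]'
python3 -c "
from h import *
look()
go(W(30,-54,35),SY+np.pi/2)"
```

```text
time: 22.3
eef_pos: [0.6365, -0.0269, 0.0373]
tcp_rot: [0.657, 0.754, 0.0, -0.0]
contact_force: [-1.5, -4.0, 2.2]
opening: 0.0
finger_force: 1.6
time: 22.9
eef_pos: [0.6362, -0.0246, 0.0373]
tcp_rot: [0.657, 0.754, -0.0, 0.0]
contact_force: [-0.4, -4.2, 3.3]
opening: 0.001
finger_force: 2.2
scene [[0.6008 0.0872]
 [0.6095 0.052 ]
 [0.6406 0.0939]
 [0.6466 0.054 ]
 [0.6541 0.0147]]
row [0.327, -0.084, 0.231, 0.0, 0.0, -0.001] q6 -0.33
```

```bash
python3 -m crank '[[0.05,0,0,0,0,0],[0.1,0,0,0,0,0],[0.15,0,0,0,0,0],[0.2,0,0,0,0,0],[0.2,0,0,0,0,0]]'
python3 -m crank '[[0.05,0,0,0,0,0],[0.1,0,0,0,0,0],[0.15,0,0,0,0,0],[0.15,0,0,0,0,0]]'
python3 -m crank '[[0.05,0,0,0,0,0],[0.1,0,0,0,0,0],[0.1,0,0,0,0,0]]'
```

```text
time: 23.45
eef_pos: [0.6359, -0.0227, 0.0373]
tcp_rot: [0.657, 0.754, -0.0, 0.0]
contact_force: [-2.0, -5.5, 2.8]
opening: 0.001
finger_force: 2.2
time: 23.85
eef_pos: [0.6357, -0.0212, 0.0373]
tcp_rot: [0.657, 0.754, -0.0, 0.0]
contact_force: [-1.2, -4.2, 2.6]
opening: 0.003
finger_force: 2.3
time: 24.15
eef_pos: [0.6356, -0.0202, 0.0373]
tcp_rot: [0.657, 0.754, -0.0, 0.0]
contact_force: [-1.0, -5.3, 3.4]
opening: 0.002
finger_force: 2.4
```

```bash
python3 -m crank '[[0.05,0,0,0,0,0],[0.1,0,0,0,0,0],[0.15,0,0,0,0,0],[0.15,0,0,0,0,0]]'
python3 -m crank '[[0.05,0,0,0,0,0],[0.1,0,0,0,0,0],[0.15,0,0,0,0,0],[0.15,0,0,0,0,0]]'
python3 - <<'E'
from h import *
look()
im,d=ctrl.read_camera("scene"); cv2.imwrite("pics/s3.png",cv2.resize(im[200:350,270:450],None,fx=4,fy=4,interpolation=cv2.INTER_CUBIC))
E
```

```text
time: 24.55
eef_pos: [0.6356, -0.0202, 0.0373]
tcp_rot: [0.657, 0.754, -0.001, 0.001]
contact_force: [-0.2, -9.4, 2.2]
opening: 0.0
finger_force: 4.3
time: 24.95
eef_pos: [0.6356, -0.0201, 0.0374]
tcp_rot: [0.657, 0.754, -0.002, 0.002]
contact_force: [-0.7, -11.3, 2.0]
opening: -0.001
finger_force: 6.1
scene [[0.6007 0.0918]
 [0.6089 0.0569]
 [0.64   0.0981]
 [0.6458 0.0583]
 [0.6532 0.0189]]
```

View pics/s3.png

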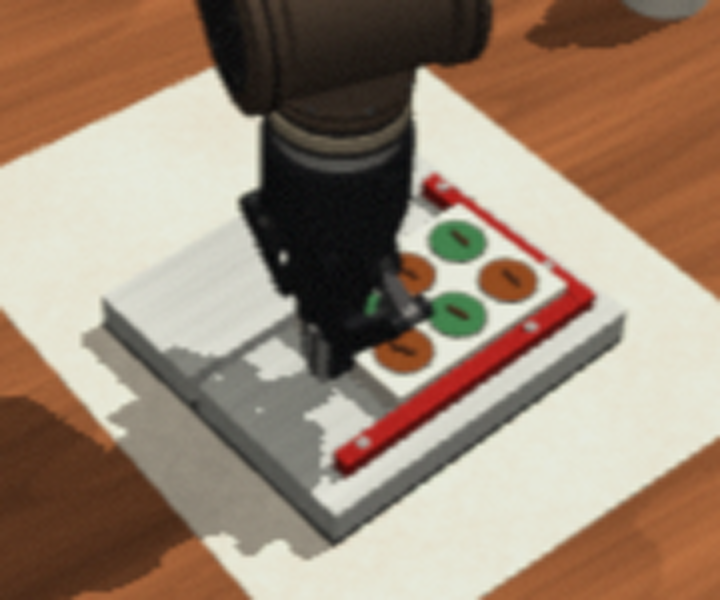

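The plate meets the left stop near (560,270), but the far wells give a yaw of about 0.16. It swung CCW by about 0.025 rad, leaving a gap at the far left. I'll push it home from the near side left of the middle, then press on the right again.

```bash
python3 -m crank '[[-0.6,0,0,0,0,0],[-1.6,0,0,0,0,0],[-1.6,0,-3,0,0,0],[-1.6,0,-6,0,0,0],[-1.6,0,-8,0,0,0],[-1.6,0,-8,0,0,0],[-1.6,0,-8,0,0,0]]'
python3 -c "
from h import *
look()
go(W(-50,38,110),SY+np.pi/2)"
```

```text
time: 25.75
eef_pos: [0.6371, -0.0324, 0.1166]
tcp_rot: [0.657, 0.754, 0.0, -0.0]
contact_force: [-1.5, -0.3, -0.9]
opening: 0.004
finger_force: 0.0
scene plate ctr [0.6261 0.0554] yaw 0.143 stage mm [31.8 23.4] home 32,21
row [10.293, -8.0, 0.578, -0.002, -0.002, -0.001] q6 -0.35
```

Unoccluded, the plate reads yaw 0.143 at stage (31.8, 23.4), so it is within about half a millimetre of flush. I'll make one quick confirming press on each side.

```bash
python3 -m crank '[[4,-3,0,0,0,0],[8,-6,0,0,0,0],[10.3,-8,0.6,0,0,0],[10.3,-8,0.6,0,0,0],[10.3,-8,2.5,0,0,0],[10.3,-8,5,0,0,0],[10.3,-8,7.8,0,0,0],[10.3,-8,8.0,0,0,0],[10.3,-8,8.0,0,0,0],[10.3,-8,8.0,0,0,0]]'
python3 -m crank '[[0,0.4,0,0,0,0],[0,0.8,0,0,0,0],[0,1.2,0,0,0,0],[0,1.5,0,0,0,0],[0,1.7,0,0,0,0],[0,1.9,0,0,0,0],[0,2.0,0,0,0,0],[0,2.1,0,0,0,0],[0,2.2,0,0,0,0],[0,2.2,0,0,0,0]]'
python3 -m crank '[[0,0.1,0,0,0,0],[0,0.2,0,0,0,0],[0,0.2,0,0,0,0]]'
python3 -c "
from h import *
go(W(-26,38,35),SY+np.pi/2)"
```

```text
time: 26.8
eef_pos: [0.5451, 0.0578, 0.0381]
tcp_rot: [0.657, 0.754, 0.001, 0.001]
contact_force: [0.4, 0.7, -0.3]
opening: 0.002
finger_force: 0.0
time: 27.8
eef_pos: [0.5659, 0.0611, 0.0372]
tcp_rot: [0.657, 0.754, -0.0, -0.0]
contact_force: [0.1, 0.4, -0.7]
opening: -0.004
finger_force: 0.0
time: 28.1
eef_pos: [0.568, 0.0614, 0.0373]
tcp_rot: [0.657, 0.754, 0.0, 0.0]
contact_force: [-0.1, -0.7, 0.1]
opening: -0.001
finger_force: 0.0
row [0.072, -0.106, 0.228, 0.0, 0.0, -0.001] q6 -0.21
```

```bash
python3 -m crank '[[0,0.1,0,0,0,0],[0,0.2,0,0,0,0],[0,0.2,0,0,0,0]]'
python3 -m crank '[[0,0.1,0,0,0,0],[0,0.2,0,0,0,0],[0,0.2,0,0,0,0]]'
python3 -m crank '[[0,0.1,0,0,0,0],[0,0.15,0,0,0,0],[0,0.15,0,0,0,0]]'
```

```text
time: 28.4
eef_pos: [0.5694, 0.0616, 0.0371]
tcp_rot: [0.657, 0.754, -0.0, -0.0]
contact_force: [-1.5, 0.3, 1.3]
opening: -0.003
finger_force: 0.9
time: 28.7
eef_pos: [0.5697, 0.0617, 0.037]
tcp_rot: [0.657, 0.754, -0.002, -0.002]
contact_force: [-6.2, -1.5, 5.1]
opening: 0.0
finger_force: 4.5
time: 29.0
eef_pos: [0.5698, 0.0617, 0.0369]
tcp_rot: [0.657, 0.754, -0.004, -0.003]
contact_force: [-11.2, -1.7, 8.7]
opening: -0.002
finger_force: 6.8
```

```bash
python3 -m crank '[[0,-0.6,0,0,0,0],[0,-1.5,0,0,0,0],[0,-1.5,-3,0,0,0],[0,-1.5,-6,0,0,0],[0,-1.5,-8,0,0,0],[0,-1.5,-8,0,0,0]]'
python3 -c "
from h import *
look()
go(W(30,-70,110),SY+np.pi/2)"
```

```text
time: 29.6
eef_pos: [0.561, 0.06, 0.121]
tcp_rot: [0.657, 0.754, 0.003, 0.003]
contact_force: [0.9, -0.1, 1.3]
opening: 0.004
finger_force: 0.0
scene plate ctr [0.6261 0.0555] yaw 0.145 stage mm [31.8 23.4] home 32,21
row [-10.704, 6.353, 0.913, 0.005, 0.001, -0.001] q6 -0.21
```

```bash
python3 -m crank '[[-4,2.5,0,0,0,0],[-8,5,0,0,0,0],[-10.7,6.5,0,0,0,0],[-10.7,6.5,0,0,0,0],[-10.7,6.5,0,0,0,0],[-10.7,6.5,3,0,0,0],[-10.7,6.5,6,0,0,0],[-10.7,6.5,8.2,0,0,0],[-10.7,6.5,8.2,0,0,0],[-10.7,6.5,8.2,0,0,0]]'
python3 -c "
from h import *
go(W(30,-54,35),SY+np.pi/2)"
```

```text
time: 30.65
eef_pos: [0.6363, -0.0358, 0.0346]
tcp_rot: [0.657, 0.754, -0.0, -0.001]
contact_force: [-0.8, 0.0, 0.2]
opening: -0.001
finger_force: 0.0
row [1.443, 0.061, -0.036, -0.002, -0.001, 0.0] q6 -0.35
```

```bash
python3 -m crank '[[0.4,0,0,0,0,0],[0.8,0,0,0,0,0],[1.1,0,0,0,0,0],[1.3,0,0,0,0,0],[1.4,0,0,0,0,0],[1.5,0,0,0,0,0],[1.55,0,0,0,0,0],[1.55,0,0,0,0,0]]'
python3 -m crank '[[0.05,0,0,0,0,0],[0.1,0,0,0,0,0],[0.15,0,0,0,0,0],[0.2,0,0,0,0,0],[0.2,0,0,0,0,0]]'
```

```text
time: 31.45
eef_pos: [0.6352, -0.0217, 0.0351]
tcp_rot: [0.657, 0.754, -0.0, -0.0]
contact_force: [-0.2, -0.2, -0.2]
opening: -0.002
finger_force: 0.0
time: 31.95
eef_pos: [0.6351, -0.0204, 0.0352]
tcp_rot: [0.657, 0.754, -0.0, 0.0]
contact_force: [0.7, -2.9, -1.3]
opening: -0.001
finger_force: 1.5
```

```bash
python3 -m crank '[[0.05,0,0,0,0,0],[0.1,0,0,0,0,0],[0.15,0,0,0,0,0],[0.2,0,0,0,0,0],[0.25,0,0,0,0,0],[0.25,0,0,0,0,0],[0.25,0,0,0,0,0]]'
python3 -c "
from h import *
look()"
```

```text
time: 32.65
eef_pos: [0.6351, -0.0203, 0.0354]
tcp_rot: [0.657, 0.754, -0.002, 0.002]
contact_force: [0.7, -9.4, -0.9]
opening: 0.003
finger_force: 5.0
scene [[0.6005 0.0917]
 [0.6088 0.0568]
 [0.64   0.0982]
 [0.6456 0.0584]
 [0.6536 0.019 ]]
```

Both presses are done. Next is the keeper.

```bash
python3 -m crank '[[-0.6,0,0,0,0,0],[-1.8,0,0,0,0,0],[-3,0,-3,0,0,0],[-3,0,-7,0,0,0],[-3,0,-12,0,0,0],[-3,0,-14,0,0,0],[-3,0,-14,0,0,0],[-3,0,-14,0,0,0]]' 0.6 60
python3 -c "
from h import *
look()
go([.5145,-.278,.17],1.239)"
```

```text
time: 33.5
eef_pos: [0.6385, -0.0468, 0.1749]
tcp_rot: [0.657, 0.754, 0.0, -0.0]
contact_force: [0.5, 0.3, -0.1]
opening: 0.598
finger_force: 0.0
scene plate ctr [0.626  0.0554] yaw 0.145 stage mm [31.7 23.4] home 32,21
row [-21.236, -15.363, 0.342, -0.003, -0.001, 0.469] q6 -0.37
```

```bash
python3 -m crank '[[-4,-3,0,0,0,0.1],[-8,-6,0,0,0,0.2],[-12,-9,0,0,0,0.3],[-16,-12,0,0,0,0.4],[-20,-14,0,0,0,0.469],[-21.2,-15.4,0.3,0,0,0.469],[-21.2,-15.4,0.3,0,0,0.469],[-21.2,-15.4,0.3,0,0,0.469],[-21.2,-15.4,0.3,0,0,0.469],[-21.2,-15.4,0.3,0,0,0.469]]'
python3 - <<'E'
from h import *
im,d=ctrl.read_camera("scene"); P=cloud("scene",d); hsv=cv2.cvtColor(im,cv2.COLOR_BGR2HSV).astype(int)
m=(hsv[...,0]>100)&(hsv[...,0]<125)&(hsv[...,1]>150)&(hsv[...,2]>60)&(P[...,2]>.086)&(P[...,2]<.1)&(P[...,0]<.6)&(P[...,1]>-.35)&(P[...,1]<-.2)
q=P[m][:,:2]; print(len(q),q.mean(0),cv2.minAreaRect((q*1000).astype(np.float32)))
go([.5145,-.278,.058],1.239)
cv2.imwrite("pics/s4.png",cv2.resize(im[180:380,100:340],None,fx=3.3,fy=3,interpolation=cv2.INTER_CUBIC))
E
```

```text
time: 34.55
eef_pos: [0.5157, -0.2767, 0.1718]
tcp_rot: [0.814, 0.581, 0.0, -0.0]
contact_force: [-0.3, -0.6, -0.0]
opening: 0.598
finger_force: 0.0
113 [ 0.51911817 -0.27993181] ((518.60498046875, -280.0697937011719), (41.07955551147461, 15.118012428283691), 75.06351470947266)
row [-0.152, -0.072, 11.4, -0.0, -0.0, 0.002] q6 -0.34
```

View pics/s4.png

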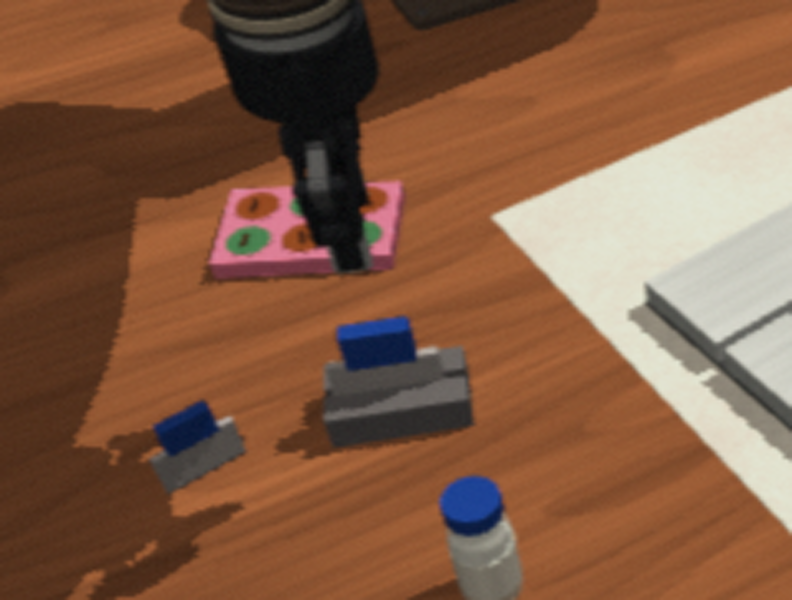

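The picture shows the keeper's blue grip at about (375,342) upright in its rest and the smaller decoy at (183,430). The gripper is above and behind, ready to descend.

```bash
python3 -m crank '[[-0.2,0,3,0,0,0],[-0.2,0,6,0,0,0],[-0.2,0,9,0,0,0],[-0.2,0,11,0,0,0],[-0.2,0,11.4,0,0,0],[-0.2,0,11.4,0,0,0],[-0.2,0,11.4,0,0,0]]'
python3 -m crank '[[0,0,0,0,0,0],[0,0,0,0,0,0],[0,0,0,0,0,0],[0,0,0,0,0,0],[0,0,0,0,0,0],[0,0,0,0,0,0]]' 0 60
```

```text
time: 35.3
eef_pos: [0.5156, -0.2803, 0.0598]
tcp_rot: [0.814, 0.581, 0.0, 0.001]
contact_force: [0.2, -0.7, -0.0]
opening: 0.601
finger_force: 0.0
time: 35.9
eef_pos: [0.5154, -0.2805, 0.0595]
tcp_rot: [0.814, 0.581, 0.0, 0.001]
contact_force: [-0.4, -0.6, 5.5]
opening: 0.155
finger_force: 60.0
```

```bash
python3 -m crank '[[0,0,-1.5,0,0,0],[0,0,-4,0,0,0],[0,0,-7,0,0,0],[0,0,-10,0,0,0],[0,0,-10,0,0,0],[0,0,-10,0,0,0]]'
python3 -c "
from h import *
s=ctrl.get_state();print(s['opening'],s['finger_force'])
go(W(-16,21,140),SY+np.pi/2)"
```

```text
time: 36.5
eef_pos: [0.5141, -0.2796, 0.1579]
tcp_rot: [0.814, 0.581, -0.0, -0.0]
contact_force: [-0.2, 0.6, -2.0]
opening: 0.15
finger_force: 60.3
0.15018893928547958 60.25075435638428
row [32.948, -4.486, 1.793, -0.001, -0.0, -0.47] q6 -0.34
```

```bash
python3 -m crank '[[4,-0.5,0,0,0,-0.06],[8,-1,0,0,0,-0.12],[12,-1.5,0,0,0,-0.18],[16,-2,0,0,0,-0.24],[20,-2.5,0,0,0,-0.3],[24,-3.2,0,0,0,-0.36],[28,-4,0,0,0,-0.42],[31,-4.5,0,0,0,-0.47],[32.9,-4.5,0,0,0,-0.47],[32.9,-4.5,1.8,0,0,-0.47]]'
python3 -m crank '[[0,0,0,0,0,0],[0,0,0,0,0,0],[0,0,0,0,0,0]]'
python3 -c "
from h import *
go(W(-16,21,85),SY+np.pi/2)"
```

```text
time: 37.5
eef_pos: [0.5797, 0.0483, 0.1399]
tcp_rot: [0.655, 0.755, 0.001, 0.0]
contact_force: [0.5, -0.0, -1.0]
opening: 0.15
finger_force: 60.1
time: 37.8
eef_pos: [0.5788, 0.0454, 0.1397]
tcp_rot: [0.657, 0.754, -0.0, -0.001]
contact_force: [0.0, -0.4, -0.7]
opening: 0.154
finger_force: 60.0
row [0.106, 0.049, 5.468, -0.001, -0.0, -0.001] q6 -0.23
```

```bash
python3 -m crank '[[0.1,0.05,1.5,0,0,0],[0.1,0.05,3,0,0,0],[0.1,0.05,4,0,0,0],[0.1,0.05,4.4,0,0,0],[0.1,0.05,4.8,0,0,0],[0.1,0.05,5.0,0,0,0],[0.1,0.05,5.0,0,0,0],[0.1,0.05,5.0,0,0,0]]'
python3 - <<'E'
from h import *
im,d=ctrl.read_camera("scene"); cv2.imwrite("pics/s5.png",cv2.resize(im[200:350,270:450],None,fx=4,fy=4,interpolation=cv2.INTER_CUBIC))
go(W(-16,21,57),SY+np.pi/2)
E
```

```text
time: 38.6
eef_pos: [0.5799, 0.0469, 0.0907]
tcp_rot: [0.657, 0.754, 0.0, 0.0]
contact_force: [0.7, -0.7, -1.6]
opening: 0.152
finger_force: 60.1
row [-0.025, -0.099, 3.38, 0.001, 0.0, 0.0] q6 -0.23
```

View pics/s5.png

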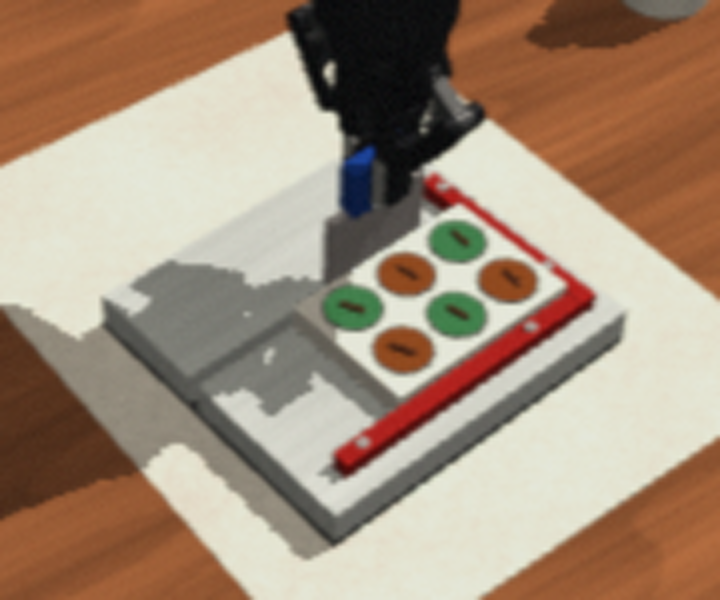

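The blade hangs at (370,240) just before the plate's near edge, in line with the slot whose right part runs from (200,380) to (295,325). I'll lower it slowly.

```bash
python3 -m crank '[[0,-0.03,0.3,0,0,0],[0,-0.03,0.6,0,0,0],[0,-0.03,0.9,0,0,0],[0,-0.03,1.1,0,0,0],[0,-0.03,1.3,0,0,0],[0,-0.03,1.5,0,0,0],[0,-0.03,1.5,0,0,0]]'
```

```text
time: 39.35
eef_pos: [0.579, 0.0469, 0.0748]
tcp_rot: [0.657, 0.754, -0.0, -0.0]
contact_force: [-0.2, 0.7, -1.5]
opening: 0.153
finger_force: 60.1
```

```bash
python3 -m crank '[[0,0,0.2,0,0,0],[0,0,0.4,0,0,0],[0,0,0.6,0,0,0],[0,0,0.8,0,0,0],[0,0,1.0,0,0,0],[0,0,1.2,0,0,0],[0,0,1.4,0,0,0],[0,0,1.5,0,0,0],[0,0,1.5,0,0,0]]'
python3 -m crank '[[0,0,0.1,0,0,0],[0,0,0.2,0,0,0],[0,0,0.25,0,0,0],[0,0,0.25,0,0,0]]'
```

```text
time: 40.25
eef_pos: [0.5791, 0.0469, 0.06]
tcp_rot: [0.657, 0.754, -0.0, -0.0]
contact_force: [-0.8, -0.1, -1.1]
opening: 0.151
finger_force: 60.1
time: 40.65
eef_pos: [0.5792, 0.0469, 0.0576]
tcp_rot: [0.657, 0.754, -0.0, -0.0]
contact_force: [-0.1, 0.8, -1.3]
opening: 0.153
finger_force: 60.1
```

```bash
python3 -m crank '[[0,0,0.05,0,0,0],[0,0,0.1,0,0,0],[0,0,0.15,0,0,0],[0,0,0.15,0,0,0]]'
python3 -m crank '[[0,0,0.05,0,0,0],[0,0,0.1,0,0,0],[0,0,0.1,0,0,0]]'
```

```text
time: 41.05
eef_pos: [0.5795, 0.0468, 0.0575]
tcp_rot: [0.657, 0.754, -0.0, -0.0]
contact_force: [-3.0, 0.6, 6.5]
opening: 0.149
finger_force: 61.3
time: 41.35
eef_pos: [0.5796, 0.0469, 0.0575]
tcp_rot: [0.657, 0.754, -0.0, -0.0]
contact_force: [-4.3, 0.1, 10.5]
opening: 0.152
finger_force: 61.9
```

```bash
python3 -m crank '[[0,0,-0.1,0,0,0],[0,0,-0.2,0,0,0],[0,0,-0.2,0,0,0]]'
python3 -m crank '[[0,0,0,0,0,0],[0,0,0,0,0,0],[0,0,0,0,0,0],[0,0,0,0,0,0],[0,0,0,0,0,0]]' 0.5
python3 -m crank '[[0,0,-1,0,0,0],[0,0,-3,0,0,0],[0,0,-6,0,0,0],[0,0,-10,0,0,0],[0,0,-14,0,0,0],[-6,0,-16,0,0,0],[-11,0,-16,0,0,0],[-16,0,-16,0,0,0],[-16,0,-16,0,0,0],[-16,0,-16,0,0,0]]'
python3 - <<'E'
from h import *
look()
im,d=ctrl.read_camera("scene"); P=cloud("scene",d); hsv=cv2.cvtColor(im,cv2.COLOR_BGR2HSV).astype(int)
m=(hsv[...,0]>100)&(hsv[...,0]<125)&(hsv[...,1]>150)&(hsv[...,2]>60)&(P[...,0]>.5)&(P[...,0]<.65)&(P[...,1]>-.05)&(P[...,1]<.12)&(P[...,2]>.04)
t=m&(P[...,2]>np.percentile(P[m][:,2],95)-.006); print("grip top z",np.percentile(P[m][:,2],[5,95]).round(4),"expect .054-.088",P[t].mean(0).round(4),"want",W(-16,21,88))
cv2.imwrite("pics/s6.png",cv2.resize(im[200:350,270:450],None,fx=4,fy=4,interpolation=cv2.INTER_CUBIC))
E
```

```text
time: 41.65
eef_pos: [0.5795, 0.0468, 0.0575]
tcp_rot: [0.657, 0.754, 0.0, 0.0]
contact_force: [-0.9, -0.6, 2.1]
opening: 0.153
finger_force: 60.7
time: 42.15
eef_pos: [0.5793, 0.0468, 0.0571]
tcp_rot: [0.657, 0.754, -0.0, -0.0]
contact_force: [-0.4, -0.0, 0.5]
opening: 0.498
finger_force: 0.0
time: 43.15
eef_pos: [0.6014, -0.1136, 0.2178]
tcp_rot: [0.658, 0.753, 0.0, 0.0]
contact_force: [0.2, 0.5, -0.8]
opening: 0.502
finger_force: 0.0
scene plate ctr [0.6261 0.0554] yaw 0.142 stage mm [31.9 23.4] home 32,21
grip top z [0.06   0.0895] expect .054-.088 [0.5769 0.0437 0.0875] want [np.float64(0.5790632998682022), np.float64(0.04649935666013985), 0.088]
```

View pics/s6.png

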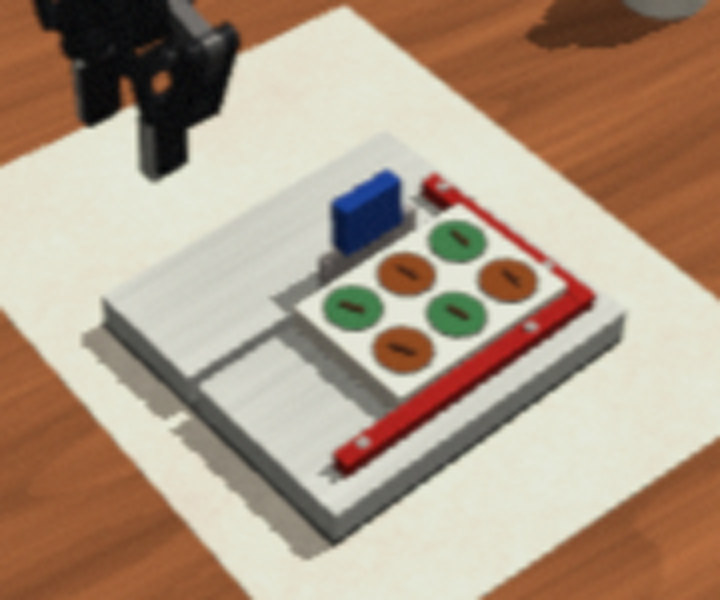

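The keeper stands fully in the slot with its grip at (368,212). The plate sits in the corner of both stops near (575,295), and the gripper is clear. I'll settle and hand in.

```bash
python3 -m crank '[[0,0,0,0,0,0],[0,0,0,0,0,0],[0,0,0,0,0,0],[0,0,0,0,0,0]]' && python3 -c "
from plant import ctrl
print(ctrl.sign_off())"
```

```text
time: 43.65
eef_pos: [0.6013, -0.1108, 0.2172]
tcp_rot: [0.656, 0.755, 0.0, -0.0]
contact_force: [-0.5, 0.0, -0.1]
opening: 0.501
finger_force: 0.0
the job is handed in; nothing more can be done
None
```

I handed the job in at 43.7 s with the plate against both stops and the keeper on the slot floor; the hand-in gave no verdict, and one early push while the plate was jammed read 24 N horizontally at the wrist (about 30 N in total), so it may have broken the 25 N limit.

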